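# Put the community centre's shared desk tools away in their outlined home trays

## Task

The class is over: put the centre's four shared tools, the ones with a teal tape band (white stapler, two-hole punch, hand stamp, paper-clip pot), back in their home trays, each standing centred on the dark outline of its own shape and turned so that its long side runs along the outline's (either way round). Set them down rather than drop them, and leave the red stapler and the teacup where they are.

Things in the scene. Friction and masses are not known exactly. Their poses are not given: they have to be found in the camera images.
- stapler_c (a point): The centre's stapler: white press arm with a teal tape band, black base; 94 mm long, 26 mm wide, 46 mm high, about 80 g, standing upright. The point is its centre, 23 mm above its underside; x along its length (nose at +x), y across, z up. The press arm, to be gripped near the middle, has flat sides 26 mm apart 30 to 43 mm above the underside; narrower below. It is stiff: nothing gives.
- punch_c (a point): The centre's two-hole paper punch: dark steel frame and grey lever with a teal tape band round the middle, black chip tray beneath; 104 mm long, 46 mm wide, 50 mm high, about 200 g. The point is its centre, 25 mm above its underside; x along its length, y across, z up. The frame, to be gripped across, has flat sides 44 mm apart between 9 and 39 mm above the underside; the lever does not move.
- stamp_c (a point): The centre's self-inking hand stamp: upright grey block on a black foot, with a teal tape band round its upper part and a teal strip across its top; footprint 45 x 31 mm, 71 mm high, about 80 g. The point is its centre, 36 mm above its underside; x along its 45 mm side, y across, z up. The grey cap (24 to 68 mm above the underside) is 30 mm across y.
- clips_c (a point): The centre's paper-clip pot: round clear pot with black foot and black lid and a teal tape band round the middle and a teal ring on the lid; 52 mm in diameter, 59 mm high, about 100 g, standing on the table. The point is its centre, 29 mm above its underside; z up. Its side is straight and can be gripped from any direction.
- tray_stapler: The stapler's home tray: on its floor a dark outline 100 x 28 mm with round ends, lying along the tray's length. The tray is fixed: white plastic, 130 x 90 mm, rim 8 mm high and 3 mm thick, floor 3 mm above the table, a teal label strip on one long rim. Origin: centre of the tray's underside (on the table), right under the centre of the outline; x along the tray's 130 mm length, z up.
- tray_punch: The punch's home tray: on its floor a dark rectangle 106 x 48 mm, lying along the tray's length. The tray is fixed: white plastic, 130 x 90 mm, rim 8 mm high and 3 mm thick, floor 3 mm above the table, a teal label strip on one long rim. Origin: centre of the tray's underside (on the table), right under the centre of the outline; x along the tray's 130 mm length, z up.
- tray_stamp: The stamp's home tray: on its floor a small dark rectangle 47 x 33 mm, its longer side along the tray's length. The tray is fixed: white plastic, 130 x 90 mm, rim 8 mm high and 3 mm thick, floor 3 mm above the table, a teal label strip on one long rim. Origin: centre of the tray's underside (on the table), right under the centre of the outline; x along the tray's 130 mm length, z up.
- tray_clips: The paper-clip pot's home tray: on its floor a dark round spot 55 mm in diameter. The tray is fixed: white plastic, 130 x 90 mm, rim 8 mm high and 3 mm thick, floor 3 mm above the table, a teal label strip on one long rim. Origin: centre of the tray's underside (on the table), right under the centre of the outline; x along the tray's 130 mm length, z up.
- red_stapler_c (a point): A class member's own stapler: same shape and size as the white one, but with a red press arm and no teal band. To be left where it is. The point is its centre, 23 mm above its underside; x along its length.
- teacup_c (a point): A blue open teacup, 72 mm across and 60 mm high, standing upright among the tools. To be left where it is. The point is its centre, 30 mm above its underside.
There are look-alikes about, which are no part of the job. What is shaped like the part that bears stamp_c but green is not meant.

How it is judged:
By the outcome, as a careful person would: the job done as asked, in the order asked, and still so for the second after the job is handed in, with the robot touching nothing.
It also fails if it takes over 102 s, if anything falls off the work surface, if the arm or the gripper's body presses on something with over 40 N, if the wrist force passes 120 N, or if a joint passes its speed limit or range.

## Robot

A 6-joint arm with a two-finger parallel gripper is mounted at the origin on the work surface. World frame = base frame: x ahead of the robot, y to its left, z up, the work surface at z = 0. Lengths are in mm, angles in rad, forces in N, time in s.
With the tool pointing down it reaches from about 300 to 875 mm from the base axis. Payload 4.2 kg.
Tool frame: the origin (TCP) lies midway between the tips of the shut fingers; the grasp point (between the pads) lies 19 mm behind it; z points along the fingers, y is the line along which they close (so a half turn about z gives the same grasp; the last joint's range is limited). The gripper opens to 85 mm and grips with 20 to 120 N. Pads are 22 mm wide; open, the fingers measure 114 mm over their backs; the gripper's body (76 mm by 85 mm) begins 54 mm behind the grasp point. The pads swing forward as they close: fully open they stand 13 mm farther back than shut.
Start: joints at [-0.02, 0.32, 1.565, -0, 1.257, -0.02], TCP at [575.014, 0, 231.338] pointing down, gripper open.
Joint ranges: [-3.11, 3.11], [-0.84, 2.01], [0.21, 2.61], [-1.34, 4.49], [0.05, 2.63], [-2.56, 2.56]. Speed limits (rad/s): [2.57, 2.57, 3.14, 3.14, 3.14, 3.14].

## Interface

Orientations are given as a 3x3 rotation matrix whose columns are the frame's x, y, z axes.
In Python, from rig import ctrl, imaging gives the robot as it stands.
- The arm moves only by the tool move_arm, never from a script. Its argument "targets" is a list of rows, each a list of 3 entries, a list of its own where there are three numbers: the shift along the world's x, y, z in units of 25 mm (1.0 is 25 mm), then the turn, a rotation vector about the world's x, y, z in degrees, then the opening, from 0 (shut) to 1 (fully open). In form: [[[dx, dy, dz], [wx, wy, wz], hand], ...]. A call has 1 to 5 rows; each row is the pose to reach, as a shift and turn from the pose commanded when the call began; what a row does not reach only later rows make up. A row lasts 1/8 s, in which the tool goes at most 62.5 mm and 10.7 degrees, less where a joint would pass 70% of its speed; a pose out of reach is approached as far as the arm can. A call with a gripper value outside its range is refused whole. The fingers move at their own pace and stop on an object; "squeeze" is the grip in N (left out, the last holds). Time passes only in rows, so rows that repeat a pose let the fingers close. It gives the time, the measured TCP pose, the force, the opening and the grip force at its end, in the units of the state.
- ctrl.read_state(): the state, without advancing time (a new reading comes with each control period).
- imaging.camera(name): name is "scene" or "side" or "wrist"; returns the picture (480x640x3 uint8, blue, green, red); there is no depth.
- imaging.camera_model(name): a dict with "camera_matrix" (3x3 intrinsics, pixels), "k1" (the pictures are not rectified: a ray, as slopes to the right and down, at radius r is drawn at 1 + k1 r^2 times it, then the intrinsics apply), "origin" and "orientation" of the camera in the world. Camera axes: x right, y down, z forward; pixel columns grow to the right and rows downward; lengths in mm; the calibration is good to about 2 mm. A picture is of the moment at which its call begins: read the wrist's pose just before it. camera_model takes no time and is no camera call; for the wrist camera it gives the pose at the moment of the call.
- ctrl.job_done(): hands the job in; it is judged then, once.
The state is a dict: "time_s": time; "qpos": joint angles; "qvel": joint speeds; "tau": joint torques, N m; "position": TCP position; "ee_rot": TCP orientation; "contact_force": force on the tool from outside, world axes, zero at the start; "moment": the same for the moment, N m; "grip_width": finger opening in mm; "gripper_force": force on a finger pad.
Only numpy, scipy, OpenCV 4.12 (cv2) and the standard library are available. Lean on these libraries where they do the work, as an engineer would, in place of code of your own. Each camera call takes 0.05 s, during which the arm holds its last target. There are 200 camera calls.

## Working session

There is one attempt and no reset: what is moved stays moved. The work goes in short steps, Python scripts to look and compute and a tool call to move; the robot and the scene stay as the last step left them, time stands still between calls to the robot, and variables do not carry over. Pictures are saved under pics/ and viewed, at most 14 in all, crops included, and the job is handed in when it is done.

Besides the shell and the picture viewer there is one more tool, called in YAML: its name, and indented under it one key for each argument. move_arm: Moves the arm, as the interface text tells. Its arguments: {"type":"object","properties":{"targets":{"type":"array","items":{"type":"array"}},"squeeze":{"type":"number"}},"required":["targets"]}

```bash
mkdir -p pics; ls
cat > h.py <<'E'
import numpy as np, cv2
from rig import ctrl, imaging
def snap(n,f):
    m=imaging.camera_model(n); im=imaging.camera(n); cv2.imwrite(f'pics/{f}.png',im); np.save(f'pics/{f}.npy',m,allow_pickle=True); return im,m
def load(f): return cv2.imread(f'pics/{f}.png'), np.load(f'pics/{f}.npy',allow_pickle=True).item()
def ray(m,p):
    K=np.array(m['camera_matrix'],float); k=float(m['k1'])
    s=cv2.undistortPoints(np.array([[p]],float),K,np.array([k,0,0,0,0.]))[0,0]
    return np.array(m['origin'],float), np.array(m['orientation'],float)@np.array([s[0],s[1],1.])
def onz(m,p,z):
    o,d=ray(m,p); return o+d*(z-o[2])/d[2]
E
python3 - <<'E'
from h import *
for n in ['scene','side','wrist']:
    im,m=snap(n,n+'0'); print(n,m)
print(ctrl.read_state()['position'])
E
```

```text
pics
scene {'camera_matrix': array([[493.93840461,   0.        , 325.20295637],
       [  0.        , 493.93840461, 240.43717993],
       [  0.        ,   0.        ,   1.        ]]), 'k1': 0.027914591667000107, 'origin': array([1084.89438774,  357.46536608, 1064.69343127]), 'orientation': array([[-0.55786375,  0.6942303 , -0.45478821],
       [ 0.82980653,  0.45702761, -0.32022942],
       [-0.0144622 , -0.55603062, -0.83103598]])}
side {'camera_matrix': array([[481.17894474,   0.        , 314.33740436],
       [  0.        , 481.17894474, 239.45250845],
       [  0.        ,   0.        ,   1.        ]]), 'k1': 0.03082025668795162, 'origin': array([ 195.18325747, -600.60356766,  775.16313959]), 'orientation': array([[ 0.86570526, -0.36570026,  0.34178608],
       [-0.50041393, -0.64845713,  0.57366301],
       [ 0.01184491, -0.6676576 , -0.74437426]])}
wrist {'camera_matrix': array([[360.54736809,   0.        , 319.5058528 ],
       [  0.        , 360.54736809, 237.65643227],
       [  0.        ,   0.        ,   1.        ]]), 'k1': -0.027898735928868202, 'origin': array([575.08769875,  71.24905575, 373.7127712 ]), 'orientation': array([[ 9.99998259e-01,  9.22972011e-04, -1.62180087e-03],
       [ 4.38287041e-04, -9.60971940e-01, -2.76645509e-01],
       [-1.81384119e-03,  2.76644317e-01, -9.60970672e-01]])}
[5.74612297e+02 7.65939005e-03 2.30682152e+02]
```

View pics/scene0.png

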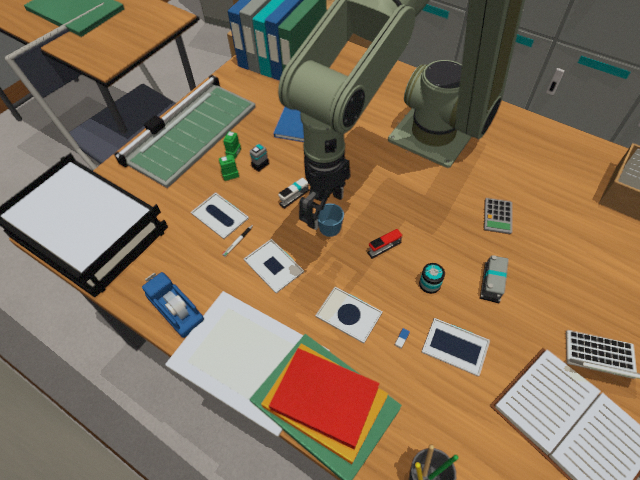

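View pics/side0.png

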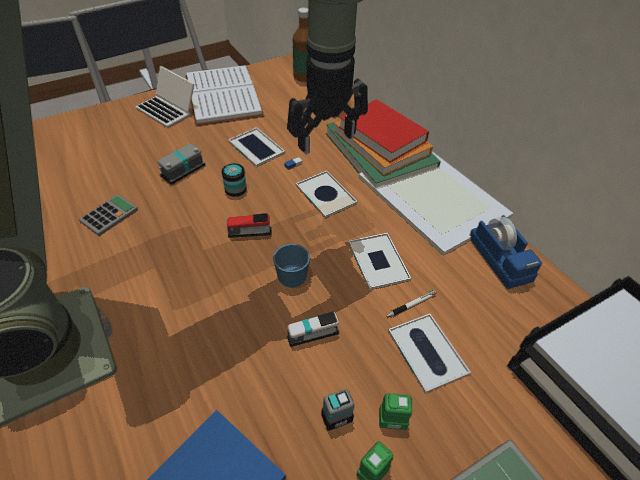

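View pics/wrist0.png

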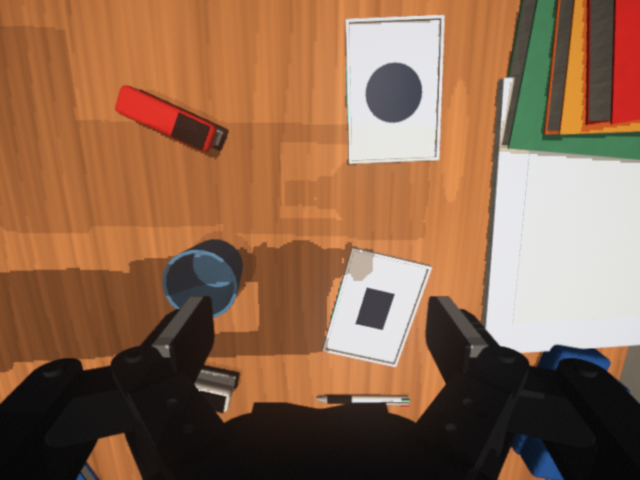

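Side view: stamp with teal at (338,408), green look-alikes at (396,411) and (376,462); white teal-banded stapler at (313,328), red one at (249,225). Pot is at (233,179), punch at (181,163), cup at (292,265). Trays: stapler (429,350), stamp (379,261), clips (326,193), punch (256,146). The grey/white items with teal fit the description. I'll confirm that in one crop and measure.

```bash
cat >> h.py <<'E'
def blob(im,m,seed,z,kind,R=60,save=None):
    """mask blob nearest seed -> centre and long-axis on plane z"""
    hsv=cv2.cvtColor(im,cv2.COLOR_BGR2HSV)
    if kind=='dark': mk=(hsv[...,2]<95).astype(np.uint8)
    elif kind=='teal': mk=cv2.inRange(hsv,(80,110,60),(100,255,255))//255
    elif kind=='white': mk=cv2.inRange(hsv,(0,0,120),(180,60,255))//255
    w=np.zeros_like(mk); x,y=map(int,seed); w[max(0,y-R):y+R,max(0,x-R):x+R]=1
    cs,_=cv2.findContours(mk*w,cv2.RETR_EXTERNAL,cv2.CHAIN_APPROX_NONE)
    cs=[c for c in cs if cv2.contourArea(c)>15]
    c=max(cs,key=lambda c:cv2.pointPolygonTest(c,(float(x),float(y)),True))
    P=np.array([onz(m,p[0].astype(float),z)[:2] for p in c],np.float32)
    r=cv2.minAreaRect(P); (cx,cy),(a,b),t=r
    if b>a: a,b,t=b,a,t+90
    t=(t+90)%180-90
    M=cv2.moments(P); cen=(M['m10']/M['m00'],M['m01']/M['m00'])
    return np.round([cx,cy,a,b,t,cen[0],cen[1]],1)
E
python3 - <<'E'
from h import *
S,ms=load('scene0'); D,md=load('side0'); W,mw=load('wrist0')
for n,a,b,c in [('stapler',(220,214),(429,350),None),('stamp',(274,265),(379,261),(375,308)),('clips',(349,313),(326,193),(394,92)),('punch',(456,346),(256,146),None)]:
    print('tray',n,blob(S,ms,a,3,'dark'),blob(D,md,b,3,'dark'), blob(W,mw,c,3,'dark',80) if c else '')
for n,a,b,z in [('stapler',(293,190),(322,325),44),('punch',(495,272),(181,160),50),('stamp',(258,150),(335,397),71),('clips',(433,268),(233,170),59)]:
    for im,m,s in ((S,ms,a),(D,md,b)):
        try: print(n,blob(im,m,s,z,'teal',25))
        except Exception as e: print(n,e)
crop=cv2.resize(D[290:480,270:430],None,fx=3,fy=3); c2=cv2.resize(D[130:250,150:290],None,fx=2.3,fy=2.3)
out=np.zeros((570,802,3),np.uint8); out[:570,:480]=crop; out[:c2.shape[0],480:480+c2.shape[1]]=c2; cv2.imwrite('pics/crop1.png',out[:,:800])
E
```

```text
tray stapler [ 592.1 -334.5   94.6   24.7   82.7  592.  -335.1] [ 592.  -335.5   97.6   26.7   83.1  592.1 -335.2] 
tray stamp [ 637.4 -119.5   43.8   29.6   76.   637.4 -119.3] [ 637.6 -119.9   46.    31.8   76.   637.7 -120.1] [ 636.7 -119.4   44.8   30.6   76.1  636.8 -119.4]
tray clips [646.  109.9  51.4  49.5  33.5 646.3 109.8] [646.7 109.3  50.   48.6 -29.3 646.4 109.1] [652.8 108.4  51.4  37.4  76.  652.7 108.6]
tray punch [580.3 351.7 104.2  45.4 -80.8 580.2 351.6] [580.9 351.6 104.   45.9 -81.3 580.9 351.3] 
stapler [ 421.  -196.8   29.8   10.4   72.5  421.3 -196.9]
stapler [ 417.3 -207.8   30.3   11.7   75.4  416.9 -208. ]
punch [385.4 351.9  46.5  14.7 -60.2 385.3 351.4]
punch [383.9 328.9  81.7  15.8 -87.2 383.9 333.2]
stamp max() iterable argument is empty
stamp [ 380.3 -355.5   21.2   10.7   81.1  380.4 -355.5]
clips [467.7 230.3  40.8  39.3  27.5 468.1 230. ]
clips [468.5 229.6  39.8  38.7  65.7 468.5 229.3]
```

View pics/crop1.png

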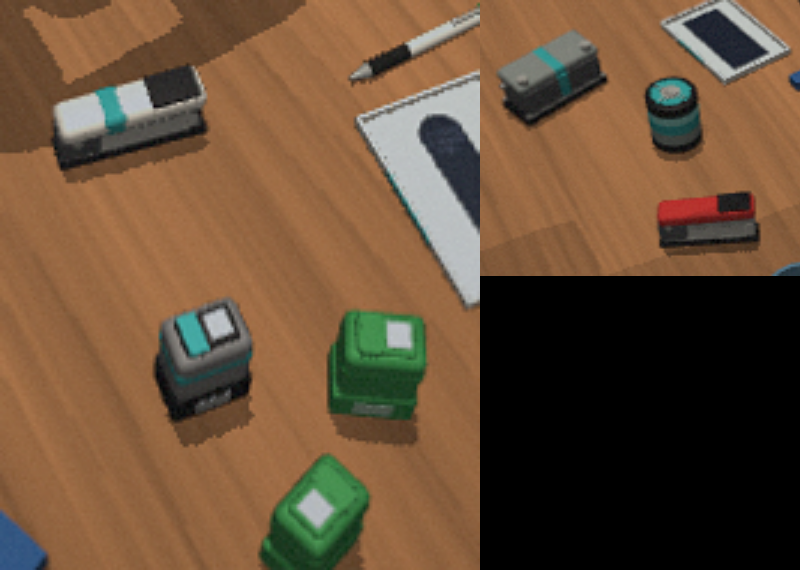

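Crop confirms it: white stapler with the teal band, grey stamp with the teal strip (the greens and the red stapler are excluded), grey punch with a band, pot with a ring. The two views agree on the trays to 1 mm. I'll go and look at the stapler from close by.

move_arm:
  targets:
    - [[-6.2, -8, -1], [0, 0, 74], 1]
    - [[-6.2, -8, -1], [0, 0, 74], 1]
    - [[-6.2, -8, -1], [0, 0, 74], 1]
    - [[-6.2, -8, -1], [0, 0, 74], 1]
    - [[-6.2, -8, -1], [0, 0, 74], 1]

```text
time_s: 0.78
position: [417.9, -201.5, 205.9]
ee_rot: [[-0.775, 0.632, -0.001], [0.632, 0.775, 0.0], [0.001, -0.001, -1.0]]
contact_force: [-0.0, -0.2, 0.2]
grip_width: 85.6
gripper_force: 0.0
```

move_arm:
  targets:
    - [[0, 0, 0], [0, 0, 22], 1]
    - [[0, 0, 0], [0, 0, 22], 1]
    - [[0, 0, 0], [0, 0, 22], 1]

```text
time_s: 1.15
position: [419.8, -200.0, 206.2]
ee_rot: [[-0.954, 0.301, -0.0], [0.301, 0.954, 0.0], [0.0, 0.0, -1.0]]
contact_force: [-0.4, 0.5, -0.6]
grip_width: 85.7
gripper_force: 0.0
```

Run:
```python
from h import *
snap('wrist','w1'); s=ctrl.read_state(); print(s['time_s'],s['position'],s['qpos'])
im,m=load('w1')
hsv=cv2.cvtColor(im,cv2.COLOR_BGR2HSV)
mk=cv2.inRange(hsv,(80,110,60),(100,255,255))
for c in cv2.findContours(mk,cv2.RETR_EXTERNAL,cv2.CHAIN_APPROX_NONE)[0]:
    if cv2.contourArea(c)>60:
        x,y,w,h=cv2.boundingRect(c); print(x,y,w,h,blob(im,m,(x+w/2,y+h/2),44,'teal',80))
```

```text
1.2 [ 419.8777527  -199.95212662  206.18716065] [-4.69243846e-01  1.66306810e-01  1.84184845e+00  1.19132176e-04
  1.13384266e+00 -1.73404161e+00]
108 229 27 16 [ 382.8 -371.9   22.    11.4   81.8  382.7 -372. ]
```

View pics/w1.png

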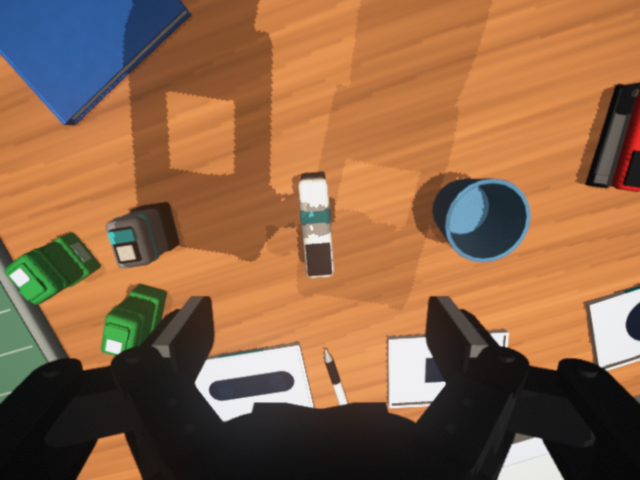

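```bash
cat >> h.py <<'E'
def nonwood(im,m,seed,z,R=60,hue=(5,24),smin=100):
    hsv=cv2.cvtColor(im,cv2.COLOR_BGR2HSV)
    wood=cv2.inRange(hsv,(hue[0],smin,0),(hue[1],255,255))
    mk=cv2.morphologyEx((wood==0).astype(np.uint8),cv2.MORPH_OPEN,np.ones((3,3)))
    w=np.zeros_like(mk); x,y=map(int,seed); w[max(0,y-R):y+R,max(0,x-R):x+R]=1
    cs,_=cv2.findContours(mk*w,cv2.RETR_EXTERNAL,cv2.CHAIN_APPROX_NONE)
    c=max([c for c in cs if cv2.contourArea(c)>30],key=lambda c:cv2.pointPolygonTest(c,(float(x),float(y)),True))
    P=np.array([onz(m,p[0].astype(float),z)[:2] for p in c],np.float32)
    (cx,cy),(a,b),t=cv2.minAreaRect(P)
    if b>a: a,b,t=b,a,t+90
    return np.round([cx,cy,a,b,(t+90)%180-90],1), cv2.boundingRect(c), c
E
python3 - <<'E'
from h import *
im,m=load('w1')
hsv=cv2.cvtColor(im,cv2.COLOR_BGR2HSV)
for p in [(315,190),(316,216),(317,236),(320,260),(290,200),(313,175),(340,300)]: print(p,hsv[p[1],p[0]])
for z in (44,23): print(nonwood(im,m,(316,190),z,65)[:2], nonwood(im,m,(316,190),z,65,smin=120)[:2])
print('nadir',m['origin'])
for p in [(300,179),(325,178),(307,277),(332,275),(302,222),(331,221)]: print(p,onz(m,p,44)[:2].round(1))
E
```

```text
(315, 190) [ 20   3 241]
(316, 216) [ 86 107 117]
(317, 236) [ 21   8 234]
(320, 260) [10 90 79]
(290, 200) [ 12 160 155]
(313, 175) [ 10 101  73]
(340, 300) [ 13 162 216]
(array([ 417.3, -202.2,   70.5,   26.5,  -13.8]), (298, 175, 35, 80)) (array([ 416.6, -202. ,   72.2,   26.6,  -13.4]), (298, 173, 35, 82))
(array([ 421.7, -203.9,   75.4,   28.3,  -13.8]), (298, 175, 35, 80)) (array([ 421. , -203.7,   77.2,   28.5,  -13.4]), (298, 173, 35, 82))
nadir [ 353.20687097 -177.87877377  349.33890697]
(300, 179) [ 382.8 -204.5]
(325, 178) [ 388.4 -184.1]
(307, 277) [ 468.9 -226.3]
(332, 275) [ 473.9 -204. ]
(302, 222) [ 418.7 -214.5]
(331, 221) [ 425.4 -190.2]
```

Run:
```python
from h import *
im,m=load('w1')
a=np.deg2rad(-13.7);u=np.array([np.cos(a),np.sin(a)])
for p,z in [((313,171),0),((313,171),8),((319.5,276),43),((314,216),44)]:
    q=onz(m,p,z)[:2]; print(p,z,q.round(1),'along',round(q@u,1),'across',round(q@[-u[1],u[0]],1))
hsv=cv2.cvtColor(im,cv2.COLOR_BGR2HSV)
print(hsv[164:182,313,:].tolist()); print(hsv[268:286,320].tolist())
cv2.imwrite('pics/c2.png',cv2.resize(im[150:300,250:400],None,fx=4,fy=4,interpolation=cv2.INTER_CUBIC))
```

```text
(313, 171) 0 [ 383.6 -194. ] along 418.6 across -97.6
(313, 171) 8 [ 382.9 -193.6] along 417.9 across -97.4
(319.5, 276) 43 [ 471.8 -215.2] along 509.3 across -97.4
(314, 216) 44 [ 416.8 -202.9] along 453.0 across -98.4
[[13, 161, 219], [13, 159, 221], [13, 162, 222], [13, 160, 225], [13, 160, 226], [13, 159, 226], [13, 159, 225], [13, 160, 210], [12, 159, 148], [11, 135, 85], [10, 117, 70], [10, 101, 73], [10, 89, 77], [11, 74, 97], [13, 56, 136], [14, 49, 177], [15, 41, 212], [19, 32, 231]]
[[9, 99, 77], [10, 96, 77], [10, 101, 76], [9, 96, 77], [10, 98, 78], [10, 100, 79], [10, 78, 95], [13, 57, 151], [14, 55, 199], [12, 100, 193], [13, 153, 195], [13, 163, 200], [13, 163, 199], [13, 163, 197], [13, 162, 198], [13, 163, 199], [13, 163, 197], [12, 163, 193]]
```

View pics/c2.png

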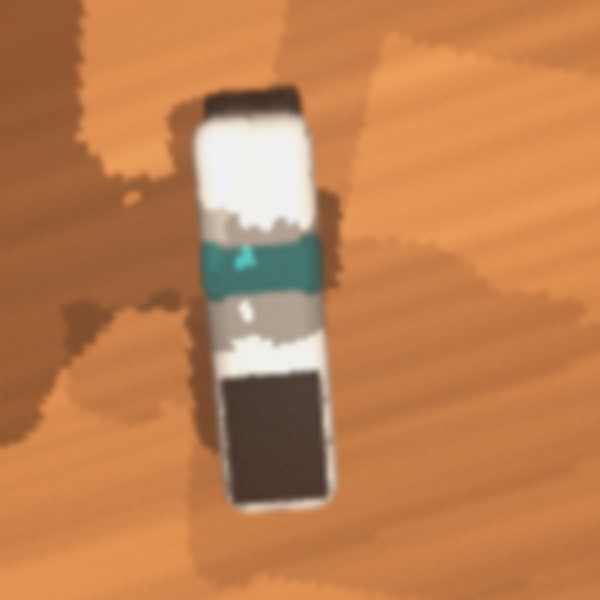

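move_arm:
  targets:
    - [[0.39, -0.21, -2], [0, 0, 3.8], 1]
    - [[0.39, -0.21, -4.5], [0, 0, 3.8], 1]
    - [[0.39, -0.21, -6.5], [0, 0, 3.8], 1]
    - [[0.39, -0.21, -7.63], [0, 0, 3.8], 1]
    - [[0.39, -0.21, -7.63], [0, 0, 3.8], 1]
  squeeze: 40

```text
time_s: 1.82
position: [428.4, -204.4, 13.8]
ee_rot: [[-0.972, 0.237, -0.005], [0.237, 0.972, 0.002], [0.005, 0.001, -1.0]]
contact_force: [-1.2, -0.5, 0.9]
grip_width: 85.1
gripper_force: 0.0
```

move_arm:
  targets:
    - [[0, 0, 0], [0, 0, 0], 0.1]
    - [[0, 0, 0], [0, 0, 0], 0.1]
    - [[0, 0, 0], [0, 0, 0], 0.1]
    - [[0, 0, 0], [0, 0, 0], 0.1]
    - [[0, 0, 0], [0, 0, 0], 0.1]

```text
time_s: 2.45
position: [430.3, -205.5, 16.6]
ee_rot: [[-0.972, 0.235, 0.002], [0.235, 0.972, -0.001], [-0.002, -0.0, -1.0]]
contact_force: [-0.4, -0.3, 6.8]
grip_width: 25.3
gripper_force: 40.7
```

move_arm:
  targets:
    - [[0, 0, 1.5], [0, 0, 0], 0.1]
    - [[0, 0, 4], [0, 0, 0], 0.1]
    - [[2, -1.6, 4], [0, 0, -10], 0.1]
    - [[4, -3.2, 4], [0, 0, -20], 0.1]
    - [[6.48, -5.19, 4], [0, 0, -30], 0.1]

```text
time_s: 3.08
position: [577.4, -323.5, 116.2]
ee_rot: [[-0.72, 0.694, 0.001], [0.694, 0.72, -0.0], [-0.001, 0.0, -1.0]]
contact_force: [0.9, 0.2, -0.6]
grip_width: 25.7
gripper_force: 39.9
```

move_arm:
  targets:
    - [[0, 0, 0], [0, 0, -10.6], 0.1]
    - [[0, 0, 0], [0, 0, -21.2], 0.1]
    - [[0, 0, 0], [0, 0, -31.8], 0.1]
    - [[0, 0, 0], [0, 0, -42.4], 0.1]
    - [[0, 0, 0], [0, 0, -53.4], 0.1]

```text
time_s: 3.7
position: [575.8, -322.3, 115.2]
ee_rot: [[0.124, 0.992, -0.001], [0.992, -0.124, 0.0], [0.0, -0.001, -1.0]]
contact_force: [-0.2, -0.4, -0.8]
grip_width: 25.6
gripper_force: 39.9
```

move_arm:
  targets:
    - [[0, 0, 0], [0, 0, 0], 0.1]
    - [[0, 0, 0], [0, 0, 0], 0.1]

```text
time_s: 3.95
position: [576.0, -322.4, 115.4]
ee_rot: [[0.115, 0.993, -0.0], [0.993, -0.115, 0.0], [0.0, -0.0, -1.0]]
contact_force: [0.3, -0.5, -0.1]
grip_width: 25.2
gripper_force: 39.9
```

move_arm:
  targets:
    - [[0.64, -0.51, -1], [0, 0, -0.4], 0.1]
    - [[0.64, -0.51, -2.5], [0, 0, -0.4], 0.1]
    - [[0.64, -0.51, -3.4], [0, 0, -0.4], 0.1]
    - [[0.64, -0.51, -3.65], [0, 0, -0.4], 0.1]
    - [[0.64, -0.51, -3.8], [0, 0, -0.4], 0.1]

```text
time_s: 4.58
position: [592.5, -335.4, 21.0]
ee_rot: [[0.123, 0.992, 0.001], [0.992, -0.123, -0.001], [-0.0, 0.001, -1.0]]
contact_force: [-0.2, 0.2, -1.1]
grip_width: 25.2
gripper_force: 39.9
```

move_arm:
  targets:
    - [[0, 0, 0], [0, 0, 0], 0.1]
    - [[0, 0, 0], [0, 0, 0], 0.1]

```text
time_s: 4.82
position: [592.7, -335.5, 21.7]
ee_rot: [[0.124, 0.992, 0.002], [0.992, -0.124, -0.001], [-0.001, 0.002, -1.0]]
contact_force: [0.6, 0.4, -1.0]
grip_width: 25.5
gripper_force: 39.9
```

move_arm:
  targets:
    - [[0, 0, -0.04], [0, 0, 0], 0.1]
    - [[0, 0, -0.08], [0, 0, 0], 0.1]
    - [[0, 0, -0.08], [0, 0, 0], 0.1]

```text
time_s: 5.2
position: [592.4, -335.3, 19.7]
ee_rot: [[0.124, 0.992, 0.001], [0.992, -0.124, -0.0], [-0.0, 0.001, -1.0]]
contact_force: [-1.5, 0.2, 5.8]
grip_width: 25.3
gripper_force: 40.5
```

move_arm:
  targets:
    - [[0, 0, 0], [0, 0, 0], 0.5]
    - [[0, 0, 0], [0, 0, 0], 0.6]
    - [[0, 0, 0], [0, 0, 0], 0.7]
    - [[0, 0, 1], [0, 0, 0], 0.7]
    - [[0, 0, 3], [0, 0, 0], 1]

```text
time_s: 5.82
position: [590.6, -334.3, 91.6]
ee_rot: [[0.124, 0.992, -0.005], [0.992, -0.124, 0.003], [0.002, -0.006, -1.0]]
contact_force: [0.2, 0.1, -0.4]
grip_width: 76.1
gripper_force: 0.0
```

move_arm:
  targets:
    - [[0, 0, 2.5], [0, 0, 0], 1]
    - [[0, 0, 4], [0, 0, 0], 1]
    - [[0, 0, 4], [0, 0, 0], 1]

```text
time_s: 6.2
position: [593.8, -336.2, 197.9]
ee_rot: [[0.124, 0.992, 0.007], [0.992, -0.124, -0.004], [-0.003, 0.008, -1.0]]
contact_force: [-0.8, 1.1, -0.2]
grip_width: 85.4
gripper_force: 0.0
```

Run:
```python
from h import *
im,m=snap('wrist','w3'); print(ctrl.read_state()['position'],m['origin'])
cv2.imwrite('pics/c3.png',cv2.resize(im[60:360,180:460],(560,600)))
```

```text
[ 592.56304457 -335.44816969  194.99235234] [ 601.74095814 -264.87148442  340.7530241 ]
```

View pics/c3.png

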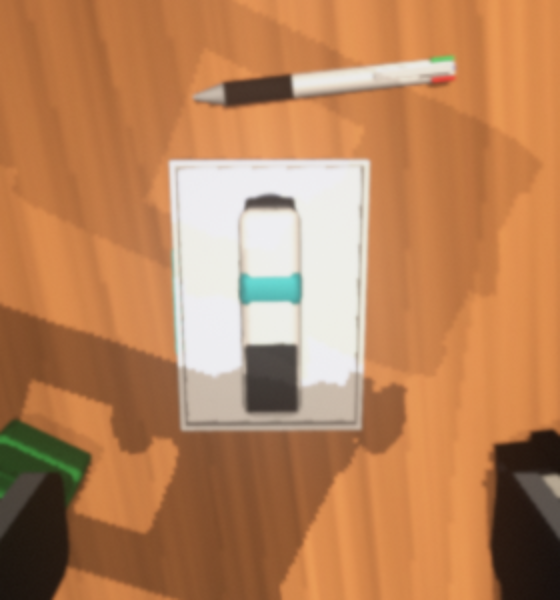

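Run:
```python
from h import *
im,m=load('w3')
for p,z in [((315.7,265.7),46),((315,164.3),46),((315,158),5),((300,204),43),((330.7,204),43)]: print(p,onz(m,p,z)[:2].round(1))
t=np.deg2rad(83);u=np.array([np.cos(t),np.sin(t)]);n=np.array([-u[1],u[0]]);c=np.array([592.1,-335.2])
for p,z in [((315.7,265.7),46),((315,164.3),46),((315,158),5),((300,204),43),((330.7,204),43),((360/2+180,60+429/2),8),((181/2+180,60+429/2),8),((170/2+180,140.3),8),((369/2+180,140.3),8)]:
  d=onz(m,p,z)[:2]-c; print(z,(d@u).round(1),(d@n).round(1))
```

```text
(315.7, 265.7) [ 586.8 -375.2]
(315, 164.3) [ 597.3 -288.9]
(315, 158) [ 597.4 -286.7]
(300, 204) [ 580.6 -320.1]
(330.7, 204) [ 606.1 -323.3]
46 -40.4 0.3
46 46.6 0.5
5 48.8 0.7
43 13.6 13.2
43 13.5 -12.5
8 -64.3 -43.4
8 -63.8 45.3
8 64.7 45.2
8 64.5 -43.7
```

Run:
```python
from h import *
D,md=load('side0')
a=np.deg2rad(-13.7);u=np.array([np.cos(a),np.sin(a)])
for p,z in [((290.7,345.5),0),((338.7,333.3),0),((288.3,329),40),((338,321),40)]: print(p,z,(onz(md,p,z)[:2]@u).round(1))
d,m=snap('side','s4'); s,_=snap('scene','sc4')
o=np.zeros((600,800,3),np.uint8)
o[:,:400]=cv2.resize(d[300:420,390:470],(400,600),interpolation=cv2.INTER_CUBIC); o[:400,400:]=cv2.resize(s[185:245,190:250],(400,400),interpolation=cv2.INTER_CUBIC)
cv2.imwrite('pics/c4.png',o)
```

```text
(290.7, 345.5) 0 422.9
(338.7, 333.3) 0 514.1
(288.3, 329) 40 422.2
(338, 321) 40 511.4
```

View pics/c4.png

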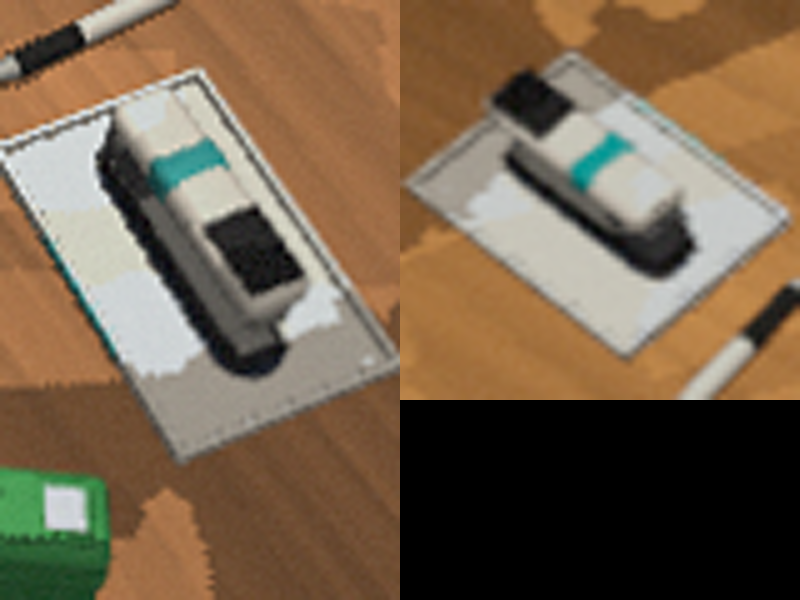

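Stapler sits on its outline within about 1.5 mm. Next the punch.

move_arm:
  targets:
    - [[-8.3, 27.4, 0.4], [0, 0, -53], 1]
    - [[-8.3, 27.4, 0.4], [0, 0, -53], 1]
    - [[-8.3, 27.4, 0.4], [0, 0, -53], 1]
    - [[-8.3, 27.4, 0.4], [0, 0, -53], 1]
    - [[-8.3, 27.4, 0.4], [0, 0, -53], 1]

```text
time_s: 6.98
position: [501.7, -39.7, 196.1]
ee_rot: [[0.865, 0.502, -0.004], [0.502, -0.865, 0.001], [-0.003, -0.002, -1.0]]
contact_force: [1.3, 0.3, 0.3]
grip_width: 85.5
gripper_force: 0.0
```

move_arm:
  targets:
    - [[-4.8, 15.8, 0.4], [0, 0, 0], 1]
    - [[-4.8, 15.8, 0.4], [0, 0, 0], 1]
    - [[-4.8, 15.8, 0.4], [0, 0, 0], 1]
    - [[-4.8, 15.8, 0.4], [0, 0, 0], 1]
    - [[-4.8, 15.8, 0.4], [0, 0, 0], 1]

```text
time_s: 7.6
position: [411.1, 258.7, 203.8]
ee_rot: [[0.862, 0.507, -0.003], [0.507, -0.862, -0.002], [-0.003, 0.0, -1.0]]
contact_force: [1.2, 0.4, 0.2]
grip_width: 85.0
gripper_force: 0.0
```

move_arm:
  targets:
    - [[-1.05, 3.6, 0], [0, 0, 0], 1]
    - [[-1.05, 3.6, 0], [0, 0, 0], 1]
    - [[-1.05, 3.6, 0], [0, 0, 0], 1]

```text
time_s: 7.98
position: [385.1, 348.6, 203.5]
ee_rot: [[0.86, 0.51, -0.003], [0.51, -0.86, -0.002], [-0.004, 0.001, -1.0]]
contact_force: [0.5, -1.2, 0.4]
grip_width: 85.4
gripper_force: 0.0
```

Run:
```python
from h import *
im,m=snap('wrist','w5'); s=ctrl.read_state(); print(s['position'],m['origin'])
R=np.array(s['ee_rot']); print('yaw y',np.degrees(np.arctan2(R[1,1],R[0,1])))
hsv=cv2.cvtColor(im,cv2.COLOR_BGR2HSV); mk=cv2.inRange(hsv,(80,110,50),(100,255,255))
for c in cv2.findContours(mk,0,1)[0]:
    if cv2.contourArea(c)>60: print(cv2.boundingRect(c), np.round(cv2.boxPoints(cv2.minAreaRect(c)),1).tolist())
cv2.imwrite('pics/c5.png',cv2.resize(im[80:330,180:470],None,fx=2.4,fy=2.4))
```

```text
[385.52471059 347.18064494 203.67877532] [446.13069786 385.75601296 346.35954307]
yaw y -59.43231434198859
(289, 209, 49, 22) [[287.8999938964844, 221.1999969482422], [290.5, 208.5], [337.79998779296875, 218.1999969482422], [335.20001220703125, 230.89999389648438]]
(472, 186, 51, 50) [[472.0, 186.0], [522.0, 186.0], [522.0, 235.0], [472.0, 235.0]]
(451, 175, 41, 53) [[441.3999938964844, 215.3000030517578], [468.6000061035156, 164.89999389648438], [491.0, 177.0], [463.79998779296875, 227.39999389648438]]
```

View pics/c5.png

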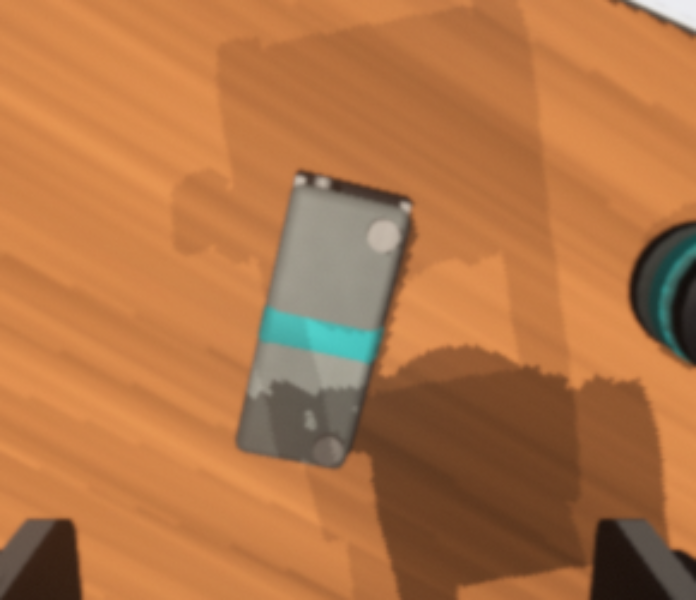

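Run:
```python
from h import *
im,m=load('w5')
f=lambda p,z:onz(m,(180+p[0]/2.4,80+p[1]/2.4),z)[:2]
for z in (48,):
    TL,TR,BL,BR=[f(p,z) for p in [(296,186),(410,207),(238,447),(342,467)]]
    print(z,TL,TR,BL,BR,'L',np.linalg.norm((TL+TR-BL-BR)/2),'W',np.linalg.norm(TL-TR),np.linalg.norm(BL-BR),'c',(TL+TR+BL+BR)/4)
    for a,b in ((BL,TL),(BR,TR)): d=b-a; print(np.degrees(np.arctan2(d[1],d[0])))
A,B=f((298,171),0),f((412,198),0); print('tray end z0',A,B,np.linalg.norm(A-B),'z9',f((298,171),9),f((412,198),9))
b=blob(im,m,(313,219),50,'teal',40); print('band',b)
```

```text
48 [422.83606697 386.91456072] [436.55644626 350.08696597] [330.52564982 358.30837352] [343.26135844 321.35582501] L 97.13003226508795 W 39.30038858146948 39.0856638043256 c [383.29488037 354.16643131]
17.21774949507803
17.11673104596454
tray end z0 [424.46078961 389.30103109] [438.38384118 345.52618121] 45.93570340555963 z9 [425.02387262 389.20891536] [438.58513983 346.57153565]
band [382.5 354.2  40.7  11.3 -71.1 382.5 354.2]
```

move_arm:
  targets:
    - [[-0.12, 0.25, -2], [0, 0, -7], 1]
    - [[-0.12, 0.25, -4], [0, 0, -13.2], 1]
    - [[-0.12, 0.25, -6], [0, 0, -13.2], 1]
    - [[-0.12, 0.25, -7.4], [0, 0, -13.2], 1]
    - [[-0.12, 0.25, -7.82], [0, 0, -13.2], 1]
  squeeze: 60

```text
time_s: 8.65
position: [382.5, 350.9, 7.6]
ee_rot: [[0.956, 0.295, -0.004], [0.295, -0.956, -0.004], [-0.005, 0.003, -1.0]]
contact_force: [-0.5, -0.5, -0.0]
grip_width: 85.3
gripper_force: 0.0
```

move_arm:
  targets:
    - [[0, 0, 0], [0, 0, 0], 1]
    - [[0, 0, 0], [0, 0, 0], 0.3]
    - [[0, 0, 0], [0, 0, 0], 0.3]
    - [[0, 0, 0], [0, 0, 0], 0.3]
    - [[0, 0, 0], [0, 0, 0], 0.3]

```text
time_s: 9.28
position: [384.1, 354.0, 11.4]
ee_rot: [[0.955, 0.297, 0.002], [0.297, -0.955, 0.001], [0.002, -0.0, -1.0]]
contact_force: [-0.7, -1.9, 7.4]
grip_width: 43.5
gripper_force: 62.0
```

move_arm:
  targets:
    - [[0, 0, 1], [0, 0, 0], 0.3]
    - [[0, 0, 3], [0, 0, 0], 0.3]
    - [[2, 0, 4], [0, 0, 10], 0.3]
    - [[4, 0, 4], [0, 0, 20], 0.3]
    - [[6, 0, 4], [0, 0, 30], 0.3]

```text
time_s: 9.9
position: [534.6, 353.7, 110.7]
ee_rot: [[0.674, 0.738, 0.001], [0.738, -0.674, 0.001], [0.001, 0.0, -1.0]]
contact_force: [-0.1, 0.2, -3.3]
grip_width: 43.2
gripper_force: 62.1
```

move_arm:
  targets:
    - [[1.8, -0.06, 0], [0, 0, 10.4], 0.3]
    - [[1.8, -0.06, 0], [0, 0, 20.8], 0.3]
    - [[1.8, -0.06, 0], [0, 0, 31.2], 0.3]
    - [[1.8, -0.06, 0], [0, 0, 41.6], 0.3]
    - [[1.8, -0.06, 0], [0, 0, 51.7], 0.3]

```text
time_s: 10.52
position: [578.0, 351.9, 109.5]
ee_rot: [[-0.161, 0.987, -0.001], [0.987, 0.161, -0.001], [-0.0, -0.001, -1.0]]
contact_force: [-0.3, 0.2, -1.8]
grip_width: 43.3
gripper_force: 62.1
```

move_arm:
  targets:
    - [[0, 0, 0], [0, 0, 0], 0.3]
    - [[0, 0, 0], [0, 0, 0], 0.3]

```text
time_s: 10.78
position: [578.2, 352.1, 109.8]
ee_rot: [[-0.153, 0.988, -0.0], [0.988, 0.153, -0.0], [-0.0, -0.0, -1.0]]
contact_force: [-0.8, -0.4, -2.2]
grip_width: 42.9
gripper_force: 62.1
```

move_arm:
  targets:
    - [[0.09, 0.02, -1.5], [0, 0, 0], 0.3]
    - [[0.09, 0.02, -3], [0, 0, 0], 0.3]
    - [[0.09, 0.02, -3.5], [0, 0, 0], 0.3]
    - [[0.09, 0.02, -3.65], [0, 0, 0], 0.3]
    - [[0.09, 0.02, -3.7], [0, 0, 0], 0.3]

```text
time_s: 11.4
position: [581.6, 353.2, 18.8]
ee_rot: [[-0.155, 0.988, 0.002], [0.988, 0.155, 0.001], [0.001, 0.002, -1.0]]
contact_force: [0.2, -0.3, -2.4]
grip_width: 43.1
gripper_force: 62.1
```

move_arm:
  targets:
    - [[0, 0, -0.05], [0, 0, 0], 0.3]
    - [[0, 0, -0.08], [0, 0, 0], 0.3]
    - [[0, 0, -0.08], [0, 0, 0], 0.3]

```text
time_s: 11.78
position: [580.8, 352.7, 15.9]
ee_rot: [[-0.156, 0.988, 0.001], [0.988, 0.156, 0.0], [0.0, 0.001, -1.0]]
contact_force: [-0.3, 0.3, -2.6]
grip_width: 43.2
gripper_force: 62.1
```

Still carrying (−2.6 N), so I'll creep further down.

move_arm:
  targets:
    - [[0, 0, -0.04], [0, 0, 0], 0.3]
    - [[0, 0, -0.08], [0, 0, 0], 0.3]
    - [[0, 0, -0.08], [0, 0, 0], 0.3]

```text
time_s: 12.15
position: [580.8, 352.6, 14.4]
ee_rot: [[-0.156, 0.988, 0.001], [0.988, 0.156, 0.0], [0.0, 0.001, -1.0]]
contact_force: [-2.9, -2.2, 4.4]
grip_width: 43.1
gripper_force: 63.1
```

move_arm:
  targets:
    - [[0, 0, 0], [0, 0, 0], 0.6]
    - [[0, 0, 0], [0, 0, 0], 0.7]
    - [[0, 0, 0], [0, 0, 0], 0.85]
    - [[0, 0, 1], [0, 0, 0], 0.9]
    - [[0, 0, 3], [0, 0, 0], 1]

```text
time_s: 12.78
position: [579.3, 351.8, 86.6]
ee_rot: [[-0.156, 0.988, -0.005], [0.988, 0.156, -0.003], [-0.002, -0.005, -1.0]]
contact_force: [1.6, 1.0, -0.1]
grip_width: 85.2
gripper_force: 0.0
```

move_arm:
  targets:
    - [[0, 0, 2.5], [0, 0, 0], 1]
    - [[0, 0, 4.2], [0, 0, 0], 1]
    - [[0, 0, 4.2], [0, 0, 0], 1]

```text
time_s: 13.15
position: [582.6, 353.8, 198.3]
ee_rot: [[-0.156, 0.988, 0.008], [0.988, 0.156, 0.005], [0.003, 0.009, -1.0]]
contact_force: [-0.1, 0.6, 0.1]
grip_width: 85.3
gripper_force: 0.0
```

Run:
```python
from h import *
im,m=snap('wrist','w6'); print(ctrl.read_state()['position'],m['origin'])
cv2.imwrite('pics/c6.png',cv2.resize(im[60:360,180:460],(560,600)))
```

```text
[581.34055625 353.00532439 195.3403203 ] [570.82016547 423.480313   341.73481794]
```

View pics/c6.png

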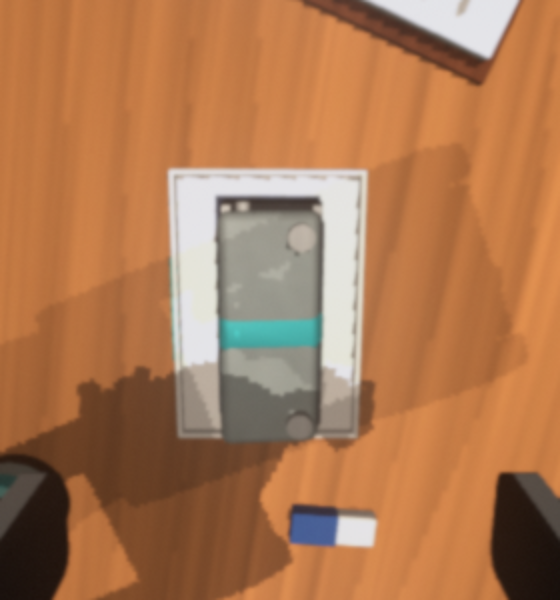

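Run:
```python
from h import *
im,m=load('w6')
f=lambda p,z:onz(m,(180+p[0]/2,60+p[1]/2),z)[:2]
t=np.deg2rad(99);u=np.array([np.cos(t),np.sin(t)]);n=np.array([-u[1],u[0]])
q=[f(p,8) for p in [(169,170),(366,171),(178,437),(357,437)]]; c=sum(q)/4; print('tray c',c,np.linalg.norm(q[0]-q[2]))
for p,z in [((270.5,333),50),((270,212),47),((270,440),48),((219,333),48),((321,333),48),((268,198),3),((268,198),10)]:
    d=f(p,z)-c; print(p,z,(d@u).round(1),(d@n).round(1))
print('band',f((220,333),50),f((321,333),50))
```

```text
tray c [579.6809326 351.2043267] 128.68271200864345
(270.5, 333) 50 -0.4 -1.5
(270, 212) 47 49.0 -1.5
(270, 440) 48 -49.3 -1.1
(219, 333) 48 -0.9 20.1
(321, 333) 48 -1.0 -22.7
(268, 198) 3 51.8 -0.4
(268, 198) 10 52.3 -0.4
band [560.42949837 347.7567535 ] [602.03895521 354.23625834]
```

Punch is within about 1.3 mm. Next the stamp.

move_arm:
  targets:
    - [[-7.8, -28, 1], [0, 0, -107], 1]
    - [[-7.8, -28, 1], [0, 0, -107], 1]
    - [[-7.8, -28, 1], [0, 0, -107], 1]
    - [[-7.8, -28, 1], [0, 0, -107], 1]
    - [[-7.8, -28, 1], [0, 0, -107], 1]

```text
time_s: 13.82
position: [495.1, 49.9, 202.4]
ee_rot: [[0.708, 0.706, -0.003], [0.706, -0.708, -0.001], [-0.003, -0.002, -1.0]]
contact_force: [1.5, -0.6, -0.6]
grip_width: 85.5
gripper_force: 0.0
```

Run:
```python
from h import *
im,m=load('w1')
for p in [(20,277),(115,342),(127,240),(128,231)]: print(p,onz(m,p,71)[:2].round(0))
s=ctrl.read_state();p=s['position'];R=np.array(s['ee_rot']); y=np.degrees(np.arctan2(R[1,1],R[0,1])); print('to go',(np.array([385,-357,225])-p)/25, -98-y)
```

```text
(20, 277) [ 386. -454.]
(115, 342) [ 467. -404.]
(127, 240) [ 384. -351.]
(128, 231) [ 378. -347.]
to go [ -4.40553739 -16.2778589    0.90219405] -52.91444712691609
```

move_arm:
  targets:
    - [[-4.4, -16.2, 0.9], [0, 0, -53], 1]
    - [[-4.4, -16.2, 0.9], [0, 0, -53], 1]
    - [[-4.4, -16.2, 0.9], [0, 0, -53], 1]
    - [[-4.4, -16.2, 0.9], [0, 0, -53], 1]
    - [[-4.4, -16.2, 0.9], [0, 0, -53], 1]

```text
time_s: 14.45
position: [413.5, -250.7, 219.3]
ee_rot: [[0.99, -0.141, -0.003], [-0.141, -0.99, 0.002], [-0.003, -0.001, -1.0]]
contact_force: [1.2, -0.7, 0.4]
grip_width: 85.2
gripper_force: 0.0
```

Run:
```python
from h import *
s=ctrl.read_state();p=s['position'];R=np.array(s['ee_rot']); y=np.degrees(np.arctan2(R[1,1],R[0,1])); print('to go',(np.array([385,-357,225])-p)/25, -98-y)
```

```text
to go [-1.14063997 -4.25202272  0.22673127] 0.10525972680233053
```

move_arm:
  targets:
    - [[-1.14, -4.25, 0.2], [0, 0, 0], 1]
    - [[-1.14, -4.25, 0.2], [0, 0, 0], 1]
    - [[-1.14, -4.25, 0.2], [0, 0, 0], 1]
    - [[-1.14, -4.25, 0.2], [0, 0, 0], 1]

```text
time_s: 14.95
position: [386.1, -354.6, 224.4]
ee_rot: [[0.991, -0.135, -0.002], [-0.135, -0.991, 0.003], [-0.003, -0.002, -1.0]]
contact_force: [0.1, -0.5, 0.6]
grip_width: 85.4
gripper_force: 0.0
```

Run:
```python
from h import *
im,m=snap('wrist','w7'); s=ctrl.read_state(); R=np.array(s['ee_rot']); print(s['position'],m['origin'],np.degrees(np.arctan2(R[1,1],R[0,1])))
cv2.imwrite('pics/c7.png',cv2.resize(im[60:360,180:460],(560,600)))
```

```text
[ 386.36469171 -354.29743088  224.79970322] [ 456.18282711 -363.47820892  367.37565533] -97.72512574877557
```

View pics/c7.png

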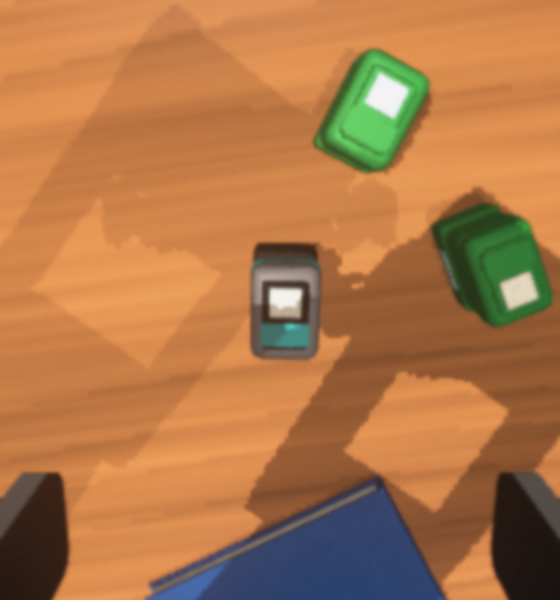

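Run:
```python
from h import *
im,m=load('w7')
f=lambda p,z:onz(m,(180+p[0]/2,60+p[1]/2),z)[:2]
q=[f(p,69) for p in [(253,260),(320,261),(251,356),(317,358)]]; print(np.round(q,1),'c',sum(q)/4,'w',np.linalg.norm(q[0]-q[1]),'L',np.linalg.norm(q[0]-q[2]))
for a,b in ((2,0),(3,1)): d=q[b]-q[a]; print(np.degrees(np.arctan2(d[1],d[0])))
for a,b in ((1,0),(3,2)): d=q[b]-q[a]; print(np.degrees(np.arctan2(d[1],d[0]))-90)
print('foot edge',f((256,244),0),f((318,244),0),f((256,244),10),f((318,244),10)); print('strip',f((263,347),71),f((308,348),71))
```

```text
[[ 412.6 -346. ]
 [ 408.5 -373.5]
 [ 371.7 -339.1]
 [ 366.9 -367.2]] c [ 389.91687185 -356.43055195] w 27.8258296259085 L 41.541766662701875
-9.522088883330236
-8.630599621868656
-8.59758134065568
-9.534318278768666
foot edge [ 410.41756639 -344.61080869] [ 406.17437356 -375.82619033] [ 411.6633011 -345.1243811] [ 407.53560839 -375.49007711]
strip [ 375.48672701 -344.91602092] [ 372.46609377 -363.88341337]
```

move_arm:
  targets:
    - [[0.08, -0.09, -2], [0, 0, -1.3], 1]
    - [[0.08, -0.09, -4.3], [0, 0, -1.3], 1]
    - [[0.08, -0.09, -6.5], [0, 0, -1.3], 1]
    - [[0.08, -0.09, -7.7], [0, 0, -1.3], 1]
    - [[0.08, -0.09, -8.03], [0, 0, -1.3], 1]
  squeeze: 40

```text
time_s: 15.62
position: [388.0, -355.5, 23.4]
ee_rot: [[0.988, -0.156, -0.003], [-0.156, -0.988, 0.003], [-0.004, -0.003, -1.0]]
contact_force: [0.2, 0.6, 0.9]
grip_width: 85.1
gripper_force: 0.0
```

move_arm:
  targets:
    - [[0, 0, 0], [0, 0, 0], 1]
    - [[0, 0, 0], [0, 0, 0], 0.1]
    - [[0, 0, 0], [0, 0, 0], 0.1]
    - [[0, 0, 0], [0, 0, 0], 0.1]
    - [[0, 0, 0], [0, 0, 0], 0.1]

```text
time_s: 16.25
position: [389.0, -358.2, 26.0]
ee_rot: [[0.987, -0.158, 0.001], [-0.158, -0.987, -0.001], [0.001, 0.001, -1.0]]
contact_force: [-0.6, 0.2, 4.8]
grip_width: 29.5
gripper_force: 40.3
```

move_arm:
  targets:
    - [[0, 0, 0], [0, 0, 0], 0.1]

```text
time_s: 16.38
position: [389.0, -358.2, 26.0]
ee_rot: [[0.987, -0.158, 0.001], [-0.158, -0.987, -0.001], [0.001, 0.001, -1.0]]
contact_force: [-1.6, 1.0, 6.8]
grip_width: 29.4
gripper_force: 40.3
```

move_arm:
  targets:
    - [[0, 0, 1], [0, 0, 0], 0.1]
    - [[0, 0, 3], [0, 0, 0], 0.1]
    - [[1.6, 1.5, 4], [0, 0, 10], 0.1]
    - [[3.2, 3, 4], [0, 0, 20], 0.1]
    - [[4.8, 4.5, 4], [0, 0, 30], 0.1]

```text
time_s: 17.0
position: [509.6, -244.4, 125.6]
ee_rot: [[0.932, 0.362, 0.001], [0.362, -0.932, -0.001], [0.0, 0.001, -1.0]]
contact_force: [1.2, -0.7, -0.6]
grip_width: 29.8
gripper_force: 39.8
```

move_arm:
  targets:
    - [[1.6, 1.5, 0], [0, 0, 10], 0.1]
    - [[3.2, 3, 0], [0, 0, 20], 0.1]
    - [[5.1, 5, 0], [0, 0, 30], 0.1]
    - [[5.1, 5, 0], [0, 0, 40], 0.1]
    - [[5.1, 5, 0], [0, 0, 50], 0.1]

```text
time_s: 17.62
position: [636.5, -119.1, 124.3]
ee_rot: [[0.319, 0.948, -0.001], [0.948, -0.319, 0.0], [-0.0, -0.001, -1.0]]
contact_force: [-1.3, -0.3, -1.1]
grip_width: 29.6
gripper_force: 39.8
```

move_arm:
  targets:
    - [[0, 0, 0], [0, 0, 5.1], 0.1]
    - [[0, 0, 0], [0, 0, 5.1], 0.1]
    - [[0, 0, 0], [0, 0, 5.1], 0.1]

```text
time_s: 18.0
position: [635.9, -120.5, 124.9]
ee_rot: [[0.243, 0.97, -0.001], [0.97, -0.243, 0.0], [-0.0, -0.001, -1.0]]
contact_force: [1.1, 0.1, -0.5]
grip_width: 29.6
gripper_force: 39.8
```

move_arm:
  targets:
    - [[0.06, 0.03, -1.5], [0, 0, 0], 0.1]
    - [[0.06, 0.03, -3], [0, 0, 0], 0.1]
    - [[0.06, 0.03, -3.5], [0, 0, 0], 0.1]
    - [[0.06, 0.03, -3.7], [0, 0, 0], 0.1]
    - [[0.06, 0.03, -3.76], [0, 0, 0], 0.1]

```text
time_s: 18.62
position: [638.5, -119.8, 32.2]
ee_rot: [[0.242, 0.97, 0.002], [0.97, -0.242, -0.0], [0.0, 0.002, -1.0]]
contact_force: [0.2, 0.3, -1.3]
grip_width: 29.2
gripper_force: 39.8
```

move_arm:
  targets:
    - [[0, 0, -0.04], [0, 0, 0], 0.1]
    - [[0, 0, -0.08], [0, 0, 0], 0.1]
    - [[0, 0, -0.08], [0, 0, 0], 0.1]

```text
time_s: 19.0
position: [637.8, -119.7, 29.6]
ee_rot: [[0.241, 0.97, 0.001], [0.97, -0.241, -0.0], [0.0, 0.001, -1.0]]
contact_force: [0.3, 0.6, -1.0]
grip_width: 29.1
gripper_force: 39.8
```

move_arm:
  targets:
    - [[0, 0, -0.04], [0, 0, 0], 0.1]
    - [[0, 0, -0.07], [0, 0, 0], 0.1]
    - [[0, 0, -0.07], [0, 0, 0], 0.1]

```text
time_s: 19.38
position: [637.8, -119.7, 29.0]
ee_rot: [[0.241, 0.97, 0.001], [0.97, -0.241, -0.0], [0.0, 0.001, -1.0]]
contact_force: [-2.7, -0.1, 7.2]
grip_width: 29.8
gripper_force: 40.8
```

Landed. Release, rise and look.

move_arm:
  targets:
    - [[0, 0, 0], [0, 0, 0], 0.5]
    - [[0, 0, 0], [0, 0, 0], 0.6]
    - [[0, 0, 0], [0, 0, 0], 0.8]
    - [[0, 0, 1], [0, 0, 0], 0.9]
    - [[0, 0, 3], [0, 0, 0], 1]

```text
time_s: 20.0
position: [636.0, -119.3, 100.6]
ee_rot: [[0.241, 0.97, -0.006], [0.97, -0.241, 0.001], [-0.0, -0.006, -1.0]]
contact_force: [1.3, 0.1, 0.2]
grip_width: 85.7
gripper_force: 0.0
```

move_arm:
  targets:
    - [[0, 0, 2.5], [0, 0, 0], 1]
    - [[0, 0, 4], [0, 0, 0], 1]
    - [[0, 0, 4], [0, 0, 0], 1]

```text
time_s: 20.38
position: [639.4, -120.0, 206.5]
ee_rot: [[0.241, 0.97, 0.008], [0.97, -0.241, -0.002], [0.0, 0.008, -1.0]]
contact_force: [1.0, -0.2, 0.5]
grip_width: 85.3
gripper_force: 0.0
```

Run:
```python
from h import *
im,m=snap('wrist','w8'); print(ctrl.read_state()['position'],m['origin'])
cv2.imwrite('pics/c8.png',cv2.resize(im[60:360,180:460],(560,600)))
```

```text
[ 638.08992764 -119.71259748  203.75976778] [655.54479957 -50.58723983 349.62171584]
```

View pics/c8.png

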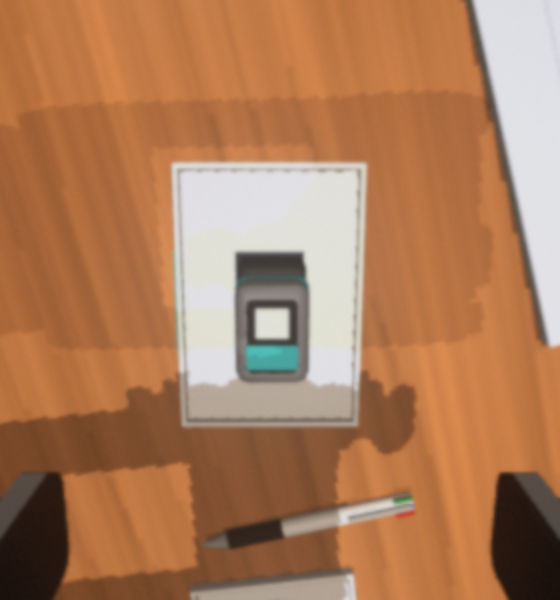

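Run:
```python
from h import *
im,m=load('w8')
f=lambda p,z:onz(m,(180+p[0]/2,60+p[1]/2),z)[:2]
t=np.deg2rad(76);u=np.array([np.cos(t),np.sin(t)]);n=np.array([-u[1],u[0]])
q=[f(p,8) for p in [(172,163),(367,163),(183,426),(358,425)]]; c=sum(q)/4; print('tray c',c,np.linalg.norm(q[0]-q[2]))
for p,z in [((236,280),72),((309,281),72),((237,380),72),((307,380),72),((236,252),3),((303,252),3)]:
    d=f(p,z)-c; print(p,z,(d@u).round(1),(d@n).round(1))
```

```text
tray c [ 636.904256   -118.97838896] 129.04071160836583
(236, 280) 72 21.5 12.9
(309, 281) 72 21.1 -15.5
(237, 380) 72 -19.3 13.2
(307, 380) 72 -19.4 -15.2
(236, 252) 3 22.9 16.3
(303, 252) 3 22.8 -15.9
```

Stamp is within about 1 mm. Last, the pot.

move_arm:
  targets:
    - [[-6.8, 14, 0], [0, 0, 0], 1]
    - [[-6.8, 14, 0], [0, 0, 0], 1]
    - [[-6.8, 14, 0], [0, 0, 0], 1]
    - [[-6.8, 14, 0], [0, 0, 0], 1]
    - [[-6.8, 14, 0], [0, 0, 0], 1]

```text
time_s: 21.05
position: [499.0, 162.8, 200.5]
ee_rot: [[0.242, 0.97, -0.003], [0.97, -0.242, -0.001], [-0.002, -0.003, -1.0]]
contact_force: [0.7, 0.9, 0.0]
grip_width: 85.4
gripper_force: 0.0
```

Run:
```python
from h import *
s=ctrl.read_state(); print('to go',(np.array([468,229.7,205])-s['position'])/25)
```

```text
to go [-1.23997764  2.6765115   0.18188001]
```

move_arm:
  targets:
    - [[-1.2, 2.6, 0.2], [0, 0, 0], 1]
    - [[-1.2, 2.6, 0.2], [0, 0, 0], 1]
    - [[-1.2, 2.6, 0.2], [0, 0, 0], 1]
    - [[-1.2, 2.6, 0.2], [0, 0, 0], 1]

```text
time_s: 21.55
position: [471.4, 225.1, 206.6]
ee_rot: [[0.243, 0.97, -0.001], [0.97, -0.243, -0.001], [-0.001, -0.001, -1.0]]
contact_force: [-0.6, -0.1, 0.2]
grip_width: 85.7
gripper_force: 0.0
```

Run:
```python
from h import *
im,m=snap('wrist','w9'); s=ctrl.read_state(); print(s['position'])
hsv=cv2.cvtColor(im,cv2.COLOR_BGR2HSV); mk=cv2.inRange(hsv,(78,80,50),(100,255,255))
for c in cv2.findContours(mk,0,1)[0]:
    if cv2.contourArea(c)>60:
        x,y,w,h=cv2.boundingRect(c); e=cv2.fitEllipse(c); print((x,y,w,h),np.round(e[0],1),np.round(e[1],1),onz(m,e[0],59)[:2].round(1),blob(im,m,(x+w/2,y+h/2),59,'teal',60))
cv2.imwrite('pics/c9.png',cv2.resize(im[60:360,180:460],(560,600)))
```

```text
[471.56417306 225.04703737 206.83847998]
(533, 468, 27, 10) [544.  471.6] [ 7.5 27.1] [637.2 -96.3] [639.2 -96.6  25.7   8.3  -1.4 637.3 -96.8]
(289, 194, 50, 49) [313.3 218.2] [46.6 47.7] [467.4 230.3] [467.5 232.2  38.2  33.5 -12.  469.7 234.5]
(385, 8, 63, 46) [414.8  29.5] [18.5 84.3] [573.5 348.8] [575.4 349.3  42.3  13.1  10.1 575.3 349.4]
```

View pics/c9.png

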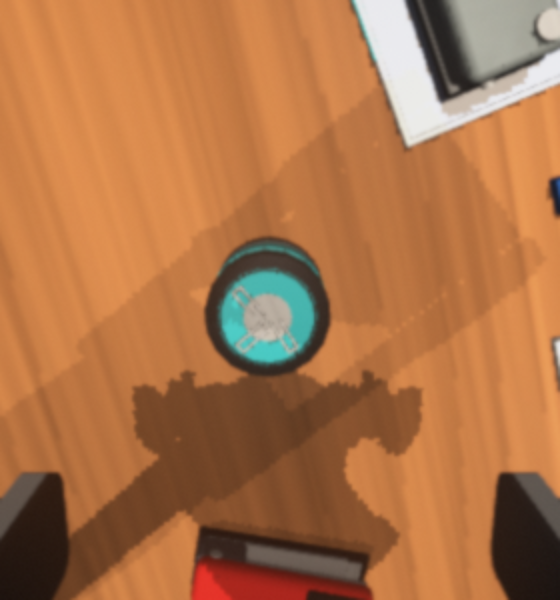

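move_arm:
  targets:
    - [[-0.15, 0.2, -2], [0, 0, 0], 1]
    - [[-0.15, 0.2, -4.3], [0, 0, 0], 1]
    - [[-0.15, 0.2, -6.5], [0, 0, 0], 1]
    - [[-0.15, 0.2, -7.5], [0, 0, 0], 1]
    - [[-0.15, 0.2, -7.87], [0, 0, 0], 1]
  squeeze: 40

```text
time_s: 22.22
position: [467.0, 229.9, 9.0]
ee_rot: [[0.243, 0.97, -0.003], [0.97, -0.243, -0.002], [-0.002, -0.002, -1.0]]
contact_force: [-0.6, 0.4, 0.3]
grip_width: 85.5
gripper_force: 0.0
```

move_arm:
  targets:
    - [[0, 0, 0], [0, 0, 0], 1]
    - [[0, 0, 0], [0, 0, 0], 0.4]
    - [[0, 0, 0], [0, 0, 0], 0.4]
    - [[0, 0, 0], [0, 0, 0], 0.4]
    - [[0, 0, 0], [0, 0, 0], 0.4]

```text
time_s: 22.85
position: [468.2, 231.8, 12.1]
ee_rot: [[0.241, 0.97, 0.003], [0.97, -0.241, 0.001], [0.002, 0.002, -1.0]]
contact_force: [0.3, -1.0, 7.0]
grip_width: 51.2
gripper_force: 41.6
```

move_arm:
  targets:
    - [[0, 0, 1], [0, 0, 0], 0.4]
    - [[0, 0, 3], [0, 0, 0], 0.4]
    - [[2, -1.36, 3.5], [0, 0, 0], 0.4]
    - [[4, -2.7, 3.5], [0, 0, 0], 0.4]
    - [[5.8, -3.9, 3.5], [0, 0, 0], 0.4]

```text
time_s: 23.48
position: [613.8, 133.0, 98.9]
ee_rot: [[0.241, 0.97, 0.001], [0.97, -0.241, 0.0], [0.001, 0.001, -1.0]]
contact_force: [1.1, 0.7, -1.4]
grip_width: 51.2
gripper_force: 42.2
```

move_arm:
  targets:
    - [[1.3, -0.92, 0], [0, 0, 0], 0.4]
    - [[1.3, -0.92, 0], [0, 0, 0], 0.4]
    - [[1.3, -0.92, 0], [0, 0, 0], 0.4]

```text
time_s: 23.85
position: [643.8, 111.2, 97.8]
ee_rot: [[0.241, 0.97, -0.002], [0.97, -0.241, 0.0], [-0.0, -0.002, -1.0]]
contact_force: [-0.2, -0.3, -2.0]
grip_width: 51.4
gripper_force: 42.4
```

move_arm:
  targets:
    - [[0.1, -0.02, -1.5], [0, 0, 0], 0.4]
    - [[0.1, -0.02, -2.5], [0, 0, 0], 0.4]
    - [[0.1, -0.02, -3], [0, 0, 0], 0.4]
    - [[0.1, -0.02, -3.2], [0, 0, 0], 0.4]
    - [[0.1, -0.02, -3.26], [0, 0, 0], 0.4]

```text
time_s: 24.48
position: [647.6, 110.9, 17.4]
ee_rot: [[0.241, 0.971, 0.001], [0.971, -0.241, 0.0], [0.0, 0.001, -1.0]]
contact_force: [-0.1, -0.1, -0.9]
grip_width: 51.1
gripper_force: 42.4
```

move_arm:
  targets:
    - [[0, 0, -0.04], [0, 0, 0], 0.4]
    - [[0, 0, -0.07], [0, 0, 0], 0.4]
    - [[0, 0, -0.07], [0, 0, 0], 0.4]

```text
time_s: 24.85
position: [647.5, 110.4, 15.3]
ee_rot: [[0.241, 0.97, 0.001], [0.97, -0.241, 0.0], [0.0, 0.001, -1.0]]
contact_force: [-0.1, 0.7, -0.6]
grip_width: 51.1
gripper_force: 42.4
```

move_arm:
  targets:
    - [[-0.02, 0, -0.04], [0, 0, 0], 0.4]
    - [[-0.02, 0, -0.06], [0, 0, 0], 0.4]
    - [[-0.02, 0, -0.06], [0, 0, 0], 0.4]

```text
time_s: 25.22
position: [647.5, 110.4, 15.1]
ee_rot: [[0.241, 0.97, 0.002], [0.97, -0.241, 0.0], [0.001, 0.002, -1.0]]
contact_force: [-1.2, -1.5, 7.1]
grip_width: 51.3
gripper_force: 42.9
```

Landed. Release and rise.

move_arm:
  targets:
    - [[0, 0, 0], [0, 0, 0], 0.7]
    - [[0, 0, 0], [0, 0, 0], 0.8]
    - [[0, 0, 0], [0, 0, 0], 0.9]
    - [[0, 0, 1], [0, 0, 0], 1]
    - [[0, 0, 3], [0, 0, 0], 1]

```text
time_s: 25.85
position: [645.1, 110.2, 86.6]
ee_rot: [[0.241, 0.97, -0.006], [0.97, -0.241, -0.001], [-0.002, -0.006, -1.0]]
contact_force: [1.0, -0.2, 0.9]
grip_width: 85.2
gripper_force: 0.0
```

move_arm:
  targets:
    - [[0, 0, 2.5], [0, 0, 0], 1]
    - [[0, 0, 4.4], [0, 0, 0], 1]
    - [[0, 0, 4.4], [0, 0, 0], 1]

```text
time_s: 26.22
position: [649.1, 110.9, 203.5]
ee_rot: [[0.241, 0.97, 0.01], [0.97, -0.241, 0.001], [0.004, 0.009, -1.0]]
contact_force: [0.1, -0.2, 0.2]
grip_width: 85.7
gripper_force: 0.0
```

Run:
```python
from h import *
im,m=snap('wrist','w10'); print(ctrl.read_state()['position'],m['origin'])
D,_=snap('side','s10')
hsv=cv2.cvtColor(im,cv2.COLOR_BGR2HSV); mk=cv2.inRange(hsv,(78,80,50),(100,255,255))
for c in cv2.findContours(mk,0,1)[0]:
    if cv2.contourArea(c)>60: e=cv2.fitEllipse(c); print(np.round(e[0],1),np.round(e[1],1),onz(m,e[0],62)[:2].round(1))
o=np.zeros((600,800,3),np.uint8); o[:500,:467]=cv2.resize(im[60:360,180:460],(467,500)); d=cv2.resize(D[110:400,140:480],(333,284)); o[:284,467:]=d
cv2.imwrite('pics/c10.png',o)
```

```text
[647.55265001 110.62263317 200.32327143] [664.96294146 179.81528028 346.92131949]
[315.5 228.6] [46.7 48.3] [646.6 108.9]
[314.9 227.5] [63.5 69.8] [646.4 109.9]
```

View pics/c10.png

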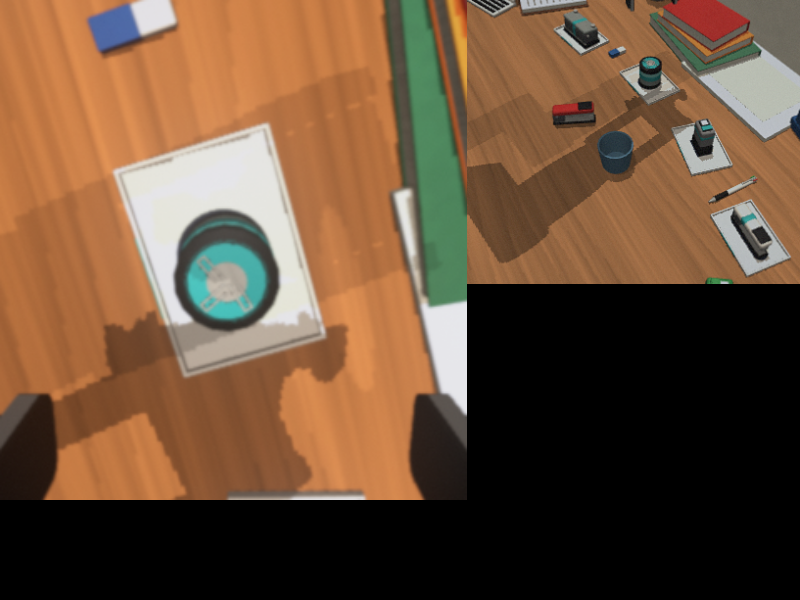

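Pot centre is (646.6, 108.9) against its spot at (646.3, 109.4). All four tools stand in their trays, the red stapler and cup are where they were, and the gripper is clear. Handing in.

```bash
python3 -c "
from rig import ctrl
print(ctrl.job_done())"
```

```text
the job is handed in; nothing more can be done
None
```

The white stapler, punch, stamp and paper-clip pot are each set down on the outline in their home tray, measured within about 1.5 mm of centre; the red stapler and teacup were left untouched, and the job is handed in at about 26 s of the 102 s allowed.

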